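# Find the case that rattles and hold it out over the hand-over tray

### The arm

A 6-joint arm with a two-finger parallel gripper is mounted at the origin on the work surface. World frame = base frame: x ahead of the robot, y to its left, z up, the work surface at z = 0. Lengths are in mm, angles in degrees, forces in N, time in s.
With the tool pointing down it reaches from about 350 to 925 mm from the base axis. Payload 6.4 kg.
Tool frame: the origin (TCP) lies midway between the tips of the shut fingers; the grasp point (between the pads) lies r.grip_point_offset behind it (r.grip_point_offset is the distance from the TCP to the grasp point, in mm); z points along the fingers, y is the line along which they close (so a half turn about z gives the same grasp; the last joint's range is limited). The gripper opens to 94 mm and grips with 3 to 60 N. Pads are 16 mm wide; open, the fingers measure 119 mm over their backs; the gripper's body (75 mm by 177 mm) begins 78 mm behind the grasp point.
Start: joints at [65.14, 14.043, 89.255, -0, 76.702, -9.975], TCP at [166.973, 628.199, 173.955] pointing down, gripper open.
Joint ranges: [-179.41, 179.41], [-58.25, 129.5], [7.25, 145.43], [-54.29, 234.29], [11.92, 165.04], [-157.13, 157.13]. Speed limits (degrees/s): [147.25, 147.25, 180, 180, 180, 180].

### API

Orientations are given as a 3x3 rotation matrix whose columns are the frame's x, y, z axes.
In Python, from station import status, cams, order, r gives the robot as it stands.
- The arm moves only by the shell command python3 -m creep 'ROWS' [FORCE]. ROWS is JSON, a list of rows, each a list of 3 entries, a list of its own where there are three numbers: the closure, from -1 (fully open) to 1 (shut), then the shift along the tool's x, y, z scaled (see below), then the turn, a rotation vector about the tool's x, y, z scaled (see below). A call has 1 to 5 rows; each row shifts and turns the commanded pose from where the row before left it, along the tool's axes as they then stand; what a row does not reach is not made up. The controller multiplies each number of a shift by 0.02 m and each number of a turn by 60 degrees. A row lasts 1/8 s, in which the tool goes at most 62.5 mm and 10.7 degrees, less where a joint would pass 70% of its speed; a pose out of reach is approached as far as the arm can. A call with a number of a shift or a turn outside -1 to 1 is refused whole. A call with a gripper value outside its range is refused whole. The fingers move at their own pace and stop on an object; FORCE is the grip in N (left out, the last holds). Time passes only in rows, so rows that do not move let the fingers close. It gives the time, the measured TCP pose, the force, the opening and the grip force at its end, in the units of the state.
- status.get_state(): the state, without advancing time (a new reading comes with each control period).
- cams.get_image(name): name is "side" or "top" or "wrist"; returns a dict with "image" (420x560x3 uint8, red, green, blue), "fovy" (degrees; the focal length in pixels is half the picture's height over the tangent of half this angle, whatever the lens; pixels are square), "cx", "cy" (the principal point, pixels), "camera_from_world" (4x4, takes a point from world to camera coordinates). Camera axes: x right, y up, looking along -z (the intrinsics and any distortion apply to the point x, -y, -z); pixel columns grow to the right and rows downward; lengths in mm; the calibration is good to about 2 mm. A picture is of the moment at which its call begins. There is no depth.
- order.finish_job(): hands the job in; it is judged then, once.
The state is a dict: "clock": time; "joint_pos": joint angles; "qvel": joint speeds; "effort": joint torques, N m; "ee_pos": TCP position; "tcp_rot": TCP orientation; "wrist_force": force on the tool from outside, world axes, zero at the start; "ft_torque": the same for the moment, N m; "grip_width": finger opening in mm; "finger_force": force on a finger pad.
Only numpy, scipy, OpenCV 4.12 (cv2) and the standard library are available. Lean on these libraries where they do the work, as an engineer would, in place of code of your own. Each camera call takes 0.05 s, during which the arm holds its last target. There are 200 camera calls.

### The job

Three closed plywood cases stand in a row and a heavy part has come loose inside just one of them: working from the robot's left to right, lift each case clear of the bench and rock it about 25 degrees, left end down and then right end down, with a moment's rest each way, to feel which one rattles. Stand the two sound cases back upright about where they stood, and present the rattling one: hold it level and still in the gripper, a hand's breadth (about 10 cm) above the middle of the hand-over tray. Finish while holding it there, and leave the bottle and the wooden egg where they are.

Things in the scene. Friction and masses are not known exactly. Their poses are not given: they have to be found in the camera images.
- case_left: leftmost (+y) of three identical closed plywood cases in a row: 56 (x) by 130 (y) by 56 (z) mm, on the lid's middle a wooden grip block 26 (x) by 40 (y) mm, 36 tall (top at 92); brass catch facing the robot; cannot open. Origin: centre of the underside; z up, y along it towards its left end, x away from the robot. Turned up to 0.3 rad. Mass centre (no ball) 34 mm up
- case_middle: the middle case, same as case_left. Each case weighs 0.2 to 0.64 kg. One of the three, any of them, has besides a loose 0.19 kg steel ball, 36 mm across, in its flat-floored cavity, 44 by 118 by 42 mm; so weight alone does not tell which. Tipped, the ball rolls at once to the lower end, up to 41 mm off the middle: a knock and a shift of up to 0.08 N m in the moment about the case's x
- case_right: the rightmost (-y) case, same as case_left. Gripped with the fingers closing along its y on the 40 mm of the grip block it cannot swing in the grip; gripped along x it may pivot when the ball rolls. The ball stays at the lower end down to a slant of 0.05 rad. (The rules' case_..._c0 is the cavity floor inside a case: only the loose ball presses on it)
- tray: the hand-over tray: a low open wooden tray fixed to the bench beyond the cases, 110 (x) by 180 (y) by 18 (z) mm, walls 6 mm; origin: centre of its underside; y along its length. Turned by up to 0.2 rad
- tray_mid (a point): the middle of the tray's inner floor, 6 mm above the bench
- glue: bystander: a yellow bottle with a blue cap, 60 mm across, 170 mm tall, standing; origin: centre of its underside
- egg: bystander: a turned wooden egg on its foot, 60 mm across, 87 mm tall; origin: centre of its underside
There are look-alikes about, which are no part of the job. Leave any green look-alike of the case_middle alone.

How it is judged (in metres and radians):
On the way, in this order (a step that is already met when the one before it is completed fails the run):
1. the left case, held clear of the bench, is tipped left end down by at least 15 degrees (height (world z) of case_left above 0.05 m and contact force between the fingers and case_left above 1 N and angle between case_left's own y axis and vertical above 1.8308 rad), for 0.2 s.
2. then the left case, held clear of the bench, is tipped right end down by at least 15 degrees (height (world z) of case_left above 0.05 m and contact force between the fingers and case_left above 1 N and angle between case_left's own y axis and vertical below 1.3108 rad), for 0.2 s.
3. the middle case, held clear of the bench, is tipped left end down by at least 15 degrees (height (world z) of case_middle above 0.05 m and contact force between the fingers and case_middle above 1 N and angle between case_middle's own y axis and vertical above 1.8308 rad), for 0.2 s.
4. then the middle case, held clear of the bench, is tipped right end down by at least 15 degrees (height (world z) of case_middle above 0.05 m and contact force between the fingers and case_middle above 1 N and angle between case_middle's own y axis and vertical below 1.3108 rad), for 0.2 s.
5. the right case, held clear of the bench, is tipped left end down by at least 15 degrees (height (world z) of case_right above 0.05 m and contact force between the fingers and case_right above 1 N and angle between case_right's own y axis and vertical above 1.8308 rad), for 0.2 s.
6. then the right case, held clear of the bench, is tipped right end down by at least 15 degrees (height (world z) of case_right above 0.05 m and contact force between the fingers and case_right above 1 N and angle between case_right's own y axis and vertical below 1.3108 rad), for 0.2 s.
At the end, for the whole second after the job is handed in: The rattling case is held in the fingers, underside 60 to 220 mm above the bench, middle within 40 mm of the tray's middle seen from above, level within 0.15 rad, still, clear of the tray; the other two stand upright (0.1 rad), at rest and let go, within 50 mm of where they began (((height (world z) of case_left between 0.06 and 0.22 m and horizontal distance between case_left and tray_mid below 0.04 m and angle between case_left's own z axis and vertical below 0.15 rad and linear speed of case_left below 0.05 m/s and contact force between the fingers and case_left above 3 N and contact force between case_left and tray below 0.1 N and contact force between case_left_c0 and anything else above 0.4 N and distance of each of case_middle, case_right from where it was at the start of the episode below 0.05 m and angle between each of case_middle, case_right's own z axis and vertical below 0.1 rad and linear speed of each of case_middle, case_right below 0.02 m/s and contact force between each of the arm, the fingers and case_middle below 0.1 N and contact force between each of the arm, the fingers and case_right below 0.1 N) or (height (world z) of case_middle between 0.06 and 0.22 m and horizontal distance between case_middle and tray_mid below 0.04 m and angle between case_middle's own z axis and vertical below 0.15 rad and linear speed of case_middle below 0.05 m/s and contact force between the fingers and case_middle above 3 N and contact force between case_middle and tray below 0.1 N and contact force between case_middle_c0 and anything else above 0.4 N and distance of each of case_left, case_right from where it was at the start of the episode below 0.05 m and angle between each of case_left, case_right's own z axis and vertical below 0.1 rad and linear speed of each of case_left, case_right below 0.02 m/s and contact force between each of the arm, the fingers and case_left below 0.1 N and contact force between each of the arm, the fingers and case_right below 0.1 N) or (height (world z) of case_right between 0.06 and 0.22 m and horizontal distance between case_right and tray_mid below 0.04 m and angle between case_right's own z axis and vertical below 0.15 rad and linear speed of case_right below 0.05 m/s and contact force between the fingers and case_right above 3 N and contact force between case_right and tray below 0.1 N and contact force between case_right_c0 and anything else above 0.4 N and distance of each of case_left, case_middle from where it was at the start of the episode below 0.05 m and angle between each of case_left, case_middle's own z axis and vertical below 0.1 rad and linear speed of each of case_left, case_middle below 0.02 m/s and contact force between each of the arm, the fingers and case_left below 0.1 N and contact force between each of the arm, the fingers and case_middle below 0.1 N))); the arm keeps its last pose, push and grip.
It fails at once if the glue is pushed more than 30 mm or tipped over (distance of glue from where it was at the start of the episode above 0.03 m or angle between glue's own z axis and vertical above 0.5 rad).
It fails at once if the egg is pushed more than 30 mm or tipped over (distance of egg from where it was at the start of the episode above 0.03 m or angle between egg's own z axis and vertical above 0.5 rad).
It also fails if it takes over 72 s, if anything falls off the work surface, if the arm or the gripper's body presses on something with over 40 N, if the wrist force passes 120 N, or if a joint passes its speed limit or range.

## Working session

There is one attempt and no reset: what is moved stays moved. The work goes in short steps, Python scripts to look and compute and a shell command to move; the robot and the scene stay as the last step left them, time stands still between calls to the robot, and variables do not carry over. Pictures are saved under pics/ and viewed, at most 10 in all, crops included, and the job is handed in when it is done.

```bash
ls; mkdir -p pics; python3 - <<'E'
from station import status,cams,order,r
import cv2,numpy as np
print(status.get_state(), r.grip_point_offset)
for n in("top","side"):
    c=cams.get_image(n); cv2.imwrite(f"pics/{n}0.png",c["image"][:,:,::-1]); np.save(f"pics/{n}0.npy",c,allow_pickle=True)
    print(n,{k:v for k,v in c.items() if k!="image"})
E
```

```text
pics
{'clock': 0.0, 'joint_pos': array([ 6.51393727e+01,  1.40837392e+01,  8.93220634e+01, -5.08026790e-07,
        7.67020340e+01, -9.97380038e+00]), 'qvel': array([ 0.05462878, -0.02048839, -0.04795471,  0.06487915,  0.10380216,
       -0.03273728]), 'effort': array([ 1.45666825e-03, -4.15835416e+01, -3.14602804e+01,  6.86084060e-02,
        3.33340815e-02, -1.36514846e-04]), 'ee_pos': array([166.69686453, 627.59704329, 172.87637966]), 'tcp_rot': array([[-9.66435044e-01,  2.56909869e-01, -7.91251494e-04],
       [ 2.56910880e-01,  9.66433590e-01, -1.70769774e-03],
       [ 3.25967619e-04, -1.85366006e-03, -9.99998229e-01]]), 'wrist_force': array([-0.54476683, -0.61853173,  0.70325404]), 'ft_torque': array([-0.00531142,  0.01000216,  0.00049734]), 'finger_force': 0.0, 'grip_width': 93.93207368977578} 18.8
top {'fovy': 43.363398717116176, 'cx': 280.3978896046457, 'cy': 214.51039907353305, 'camera_from_world': array([[-7.08291804e-03, -9.99952370e-01, -6.71491500e-03,
         1.19335436e+01],
       [ 9.87784211e-01, -8.04175484e-03,  1.55620318e-01,
        -4.74601634e+02],
       [-1.55666905e-01, -5.53064105e-03,  9.87794122e-01,
        -1.24042670e+03],
       [ 0.00000000e+00,  0.00000000e+00,  0.00000000e+00,
         1.00000000e+00]])}
side {'fovy': 56.63285110885736, 'cx': 279.71923574677714, 'cy': 209.29410265271804, 'camera_from_world': array([[ 8.28435040e-01, -5.60078170e-01,  2.79785899e-03,
        -3.70729485e+02],
       [ 4.21342675e-01,  6.26501195e-01,  6.55718387e-01,
        -2.27660298e+02],
       [-3.69006416e-01, -5.42041231e-01,  7.55000377e-01,
        -9.23662979e+02],
       [ 0.00000000e+00,  0.00000000e+00,  0.00000000e+00,
         1.00000000e+00]])}
```

View pics/top0.png

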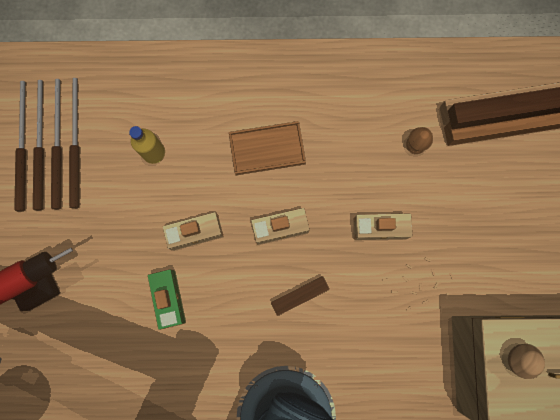

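View pics/side0.png

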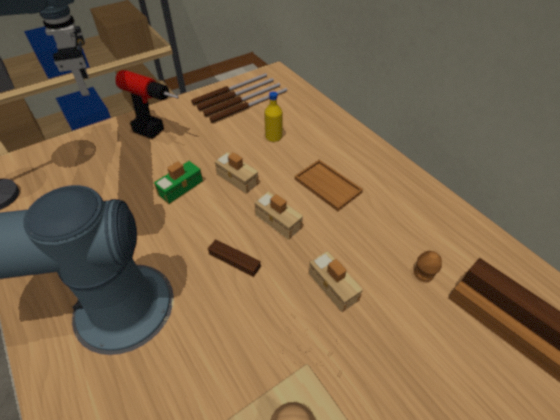

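Candidates in the top view: plywood cases at (192,230), (280,225) and (384,225). Look-alikes are the green case at (166,298), which I leave alone, and the dark bar at (300,295). The tray is at (267,148), the bottle at (147,143) and the egg at (420,139); the sphere on a board at (527,360) is not part of the job. I choose the three pale plywood cases and check them in one close crop.

```bash
python3 - <<'E'
import cv2,numpy as np
t=cv2.imread("pics/top0.png");s=cv2.imread("pics/side0.png")
a=cv2.resize(t[195:255,155:420],None,fx=3,fy=3,interpolation=cv2.INTER_CUBIC)
b=cv2.resize(s[145:310,205:370],None,fx=2.4,fy=2.4,interpolation=cv2.INTER_CUBIC)
o=np.zeros((600,800,3),np.uint8);o[:a.shape[0],:a.shape[1]]=a;o[190:190+b.shape[0],:b.shape[1]]=b
cv2.imwrite("pics/crop0.png",o)
H=cv2.cvtColor(t,cv2.COLOR_BGR2HSV)
for n,p in dict(block=(190,229),block2=(280,224),block3=(386,224),ply=(208,224),ply3=(405,220),label=(172,236),table=(320,225),table2=(230,200),tray=(267,148)).items(): print(n,H[p[1],p[0]])
H=cv2.cvtColor(s,cv2.COLOR_BGR2HSV)
for n,p in dict(block=(236,160),block2=(279,204),block3=(337,268),ply=(250,174),table=(300,190),tray=(328,184)).items(): print(n,H[p[1],p[0]])
E
```

```text
block [ 13 143 152]
block2 [ 14 142 154]
block3 [ 14 142 154]
ply [ 20  96 176]
ply3 [ 21  94 177]
label [ 33  32 181]
table [ 15 116 176]
table2 [ 16 114 176]
tray [ 14 143 141]
block [ 15 166 146]
block2 [ 15 169 143]
block3 [ 15 168 152]
ply [ 18 106 176]
table [ 16 122 173]
tray [ 15 165 142]
```

View pics/crop0.png

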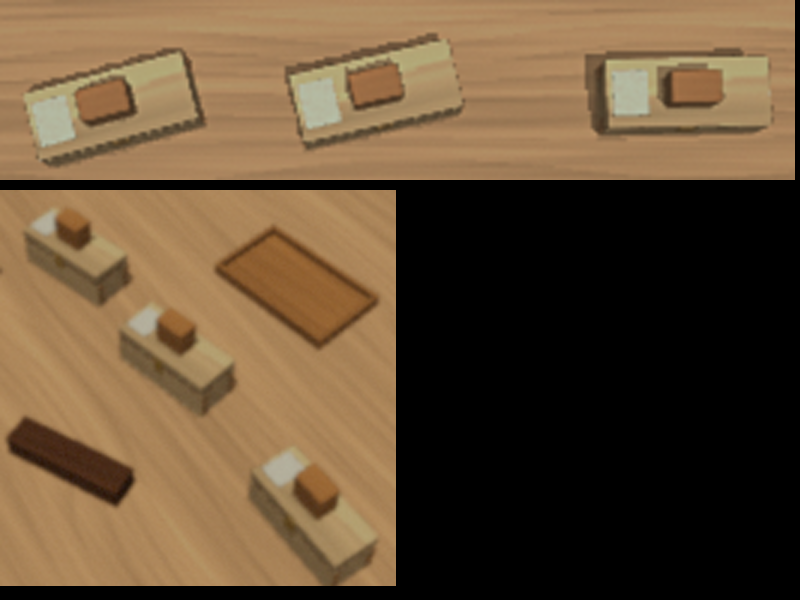

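```bash
cat > h.py <<'E'
import cv2,numpy as np
def ray(c,u,v):
    f=c["image"].shape[0]/2/np.tan(np.radians(c["fovy"]/2));M=np.array(c["camera_from_world"])
    R=M[:3,:3];o=-R.T@M[:3,3];d=R.T@np.array([(u-c["cx"])/f,-(v-c["cy"])/f,-1.]);return o,d
def onz(c,p,z):
    o,d=ray(c,*p);return o+d*(z-o[2])/d[2]
def tri(c1,p1,c2,p2):
    o1,d1=ray(c1,*p1);o2,d2=ray(c2,*p2)
    t=np.linalg.lstsq(np.c_[d1,-d2],o2-o1,rcond=None)[0];a=o1+d1*t[0];b=o2+d2*t[1];return (a+b)/2,np.linalg.norm(a-b)
def blob(m,x0,y0,x1,y1):
    z=np.zeros_like(m);z[y0:y1,x0:x1]=m[y0:y1,x0:x1]
    n,l,st,ce=cv2.connectedComponentsWithStats(z);k=1+np.argmax(st[1:,4]);return (l==k).astype(np.uint8),ce[k],st[k]
E
python3 - <<'E'
from h import *
T=np.load("pics/top0.npy",allow_pickle=True).item();S=np.load("pics/side0.npy",allow_pickle=True).item()
ht=cv2.cvtColor(T["image"],cv2.COLOR_RGB2HSV);hs=cv2.cvtColor(S["image"],cv2.COLOR_RGB2HSV)
mt=((ht[...,1]>128)&(ht[...,2]>125)).astype(np.uint8);ms=((hs[...,1]>140)&(hs[...,2]>70)&(hs[...,2]<250)).astype(np.uint8)
def corners(c,m,z):
    q=cv2.boxPoints(cv2.minAreaRect(cv2.findContours(m,0,1)[0][0]));return np.array([onz(c,p,z) for p in q])
def dims(Q):
    a=Q[1]-Q[0];b=Q[2]-Q[1]
    L=a if np.linalg.norm(a)>np.linalg.norm(b) else b
    return np.linalg.norm(a[:2]),np.linalg.norm(b[:2]),(np.degrees(np.arctan2(-L[0],L[1]))+90)%180-90
# lid: pale mask
for n,bt,bs in (("L",(176,218,204,242),(224,148,248,174)),("M",(268,212,292,236),(266,190,292,216)),("R",(374,214,398,236),(324,256,350,284))):
    k,ct,st=blob(mt,*bt);kb,cb,sb=blob(ms,*bs)
    v=hs[...,2][kb>0];th,_=cv2.threshold(v,0,255,cv2.THRESH_OTSU)
    kt,cs,ss=blob((kb&(hs[...,2]>th)).astype(np.uint8),*bs)
    P,e=tri(T,ct,S,cs);Q=corners(T,k,92)
    print(n,"top px",ct.round(1),st[4],"side",cs.round(1),sb[4],ss[4],th,"tri",P.round(1),"res",round(e,1),"z92",onz(T,ct,92).round(1),"side92",onz(S,cs,92).round(1),"dims/yaw",np.round(dims(Q),1))
    x0,y0=int(ct[0])-45,int(ct[1])-28
    pl=((ht[...,1]<108)&(ht[...,2]>150)).astype(np.uint8)
    x=np.array([x0,y0,x0+90,y0+56]);z=np.zeros_like(pl);z[x[1]:x[3],x[0]:x[2]]=pl[x[1]:x[3],x[0]:x[2]];z|=k
    z=cv2.morphologyEx(cv2.morphologyEx(z,2,np.ones((3,3),np.uint8)),3,np.ones((5,5),np.uint8))
    z,cc,_=blob(z,*x);Q=corners(T,z,56);print("   lid z56 c",Q.mean(0).round(1),np.round(dims(Q),1))
k,ct,_=blob(((ht[...,1]>128)&(ht[...,2]<165)).astype(np.uint8),222,115,312,182);Q=corners(T,k,15)
k2,cs,_=blob(((hs[...,1]>140)&(hs[...,2]<160)).astype(np.uint8),285,155,370,212)
print("tray",Q.mean(0).round(1),np.round(dims(Q),1),"side",corners(S,k2,15).mean(0).round(1),"tri",tri(T,ct,S,cs))
# glue/egg
g=((ht[...,0]>20)&(ht[...,0]<34)&(ht[...,1]>150)).astype(np.uint8);k,c,s=blob(g,115,110,180,180);print("glue body top",c,onz(T,c,60).round())
print("egg",onz(T,(421,141),35).round())
E
```

```text
L top px [188.6 227.9] 168 side [234.8 156.9] 171 74 119.0 tri [437.4 220.5  88.5] res 1.1 z92 [436.5 220.   92. ] side92 [436.2 216.7  92. ] dims/yaw [37.4 23.9 13.8]
   lid z56 c [436.7 220.4  56. ] [129.7  54.5  14.9]
M top px [279.7 222.6] 171 side [278.1 199.7] 210 103 118.0 tri [448.1   9.6  88.4] res 1.0 z92 [447.2   9.8  92. ] side92 [446.7   6.7  92. ] dims/yaw [37.6 23.8 13.7]
   lid z56 c [447.5   9.5  56. ] [129.   54.6  12.8]
R top px [386.9 223.2] 174 side [337.2 266.8] 273 150 121.0 tri [ 444.5 -238.2   88.4] res 0.8 z92 [ 443.7 -237.2   92. ] side92 [ 443.1 -239.9   92. ] dims/yaw [36.9 23.3 -0.5]
   lid z56 c [ 444.6 -237.3   56. ] [128.4  52.7  -0.5]
tray [648.8  41.7  15. ] [181.5 113.3   8.8] side [646.6  40.9  15. ] tri (array([652.53736256,  41.66933602,   2.63280554]), np.float64(1.82104876318763))
glue body top [148.47337278 146.87573964] [640. 327.  60.]
egg [ 656. -341.   35.]
```

Heights (block top 88 against 92), lid 129×54, tray 181×113 and reach all agree. I'll raise first and turn to case_left's yaw of 14.3°.

```bash
cat >> h.py <<'E'
from scipy.spatial.transform import Rotation as Ro
from station import status
def goto(x,y,z,yaw):
    s=status.get_state();R=s["tcp_rot"];a=np.radians(yaw)
    G=np.array([[-np.cos(a),-np.sin(a),0],[-np.sin(a),np.cos(a),0],[0,0,-1]]).T
    G=np.array([[-np.cos(a),-np.sin(a),0],[-np.sin(a),np.cos(a),0],[0,0,-1]])
    d=np.array([x,y,z])-s["ee_pos"]
    print("t",s["clock"],"pos",s["ee_pos"].round(1),"yaw",np.degrees(np.arctan2(-R[0,1],R[1,1])).round(2),"| shift units",(R.T@d/20).round(3),"turn units",(Ro.from_matrix(R.T@G).as_rotvec(degrees=True)/60).round(4),"| w",s["grip_width"].round(1),"F",s["finger_force"],s["wrist_force"].round(2),"T",s["ft_torque"].round(3))
E
python3 -m creep '[[-1,[0,0,-1],[0,0,-0.16]],[-1,[0,0,-1],[0,0,-0.16]],[-1,[0,0,-0.5],[0,0,-0.166]],[-1,[0,0,0],[0,0,0]]]'
python3 -c "from h import *; goto(436.7,220.3,150,14.3)"
```

```text
clock: 0.6
ee_pos: [167.1, 628.5, 224.5]
tcp_rot: [[-0.97, -0.245, 0.0], [-0.245, 0.97, 0.001], [-0.001, 0.001, -1.0]]
wrist_force: [0.2, -0.1, -0.1]
grip_width: 93.9
finger_force: 0.0Traceback (most recent call last):
  File "<string>", line 1, in <module>
    from h import *; goto(436.7,220.3,150,14.3)
                     ~~~~^^^^^^^^^^^^^^^^^^^^^^
  File "h.py", line 20, in goto
    print("t",s["clock"],"pos",s["ee_pos"].round(1),"yaw",np.degrees(np.arctan2(-R[0,1],R[1,1])).round(2),"| shift units",(R.T@d/20).round(3),"turn units",(Ro.from_matrix(R.T@G).as_rotvec(degrees=True)/60).round(4),"| w",s["grip_width"].round(1),"F",s["finger_force"],s["wrist_force"].round(2),"T",s["ft_torque"].round(3))
                                                                                                                                                                                                                             ^^^^^^^^^^^^^^^^^^^^^
AttributeError: 'float' object has no attribute 'round'
```

```bash
sed -i '/0\],\[0,0,-1\]\]).T$/d; s/s\["grip_width"\].round(1)/round(s["grip_width"],1)/' h.py
python3 -c "from h import *; goto(436.7,220.3,150,14.3)"
```

```text
t 0.6 pos [167.1 628.5 224.5] yaw 14.16 | shift units [ -8.078 -23.089   3.71 ] turn units [ 0.0008  0.0006 -0.0023] | w 93.9 F 0.0 [ 0.21 -0.06 -0.13] T [ 0.051 -0.065  0.001]
```

```bash

python3 -m creep '[[-1,[-0.35,-1,0],[0,0,0]],[-1,[-0.35,-1,0],[0,0,0]],[-1,[-0.35,-1,0],[0,0,0]],[-1,[-0.35,-1,0],[0,0,0]],[-1,[-0.35,-1,0],[0,0,0]]]' >/dev/null
python3 -m creep '[[-1,[-0.35,-1,0],[0,0,0]],[-1,[-0.35,-1,0],[0,0,0]],[-1,[-0.35,-1,0],[0,0,0]],[-1,[-0.35,-1,0],[0,0,0]],[-1,[-0.35,-1,0],[0,0,0]]]' >/dev/null
python3 -m creep '[[-1,[-0.35,-1,0],[0,0,0]],[-1,[-0.35,-1,0],[0,0,0]],[-1,[-0.35,-1,0],[0,0,0]],[-1,[-0.35,-1,0],[0,0,0]],[-1,[-0.35,-1,0],[0,0,0]]]' >/dev/null
python3 -m creep '[[-1,[-0.35,-1,0.4],[0,0,0]],[-1,[-0.35,-1,0.4],[0,0,0]],[-1,[-0.35,-1,0.4],[0,0,0]],[-1,[-0.35,-1,0.4],[0,0,0]],[-1,[-0.35,-1,0.4],[0,0,0]]]' >/dev/null
python3 -m creep '[[-1,[-0.35,-1,0.5],[0,0,0]],[-1,[-0.35,-1,0.5],[0,0,0]],[-1,[-0.35,-1,0.5],[0,0,0]],[-1,[0,0,0],[0,0,0]]]'
python3 -c "from h import *; goto(436.7,220.3,61,14.3)"
```

```text
clock: 3.6
ee_pos: [436.3, 220.8, 153.2]
tcp_rot: [[-0.97, -0.244, -0.002], [-0.244, 0.97, -0.0], [0.002, 0.0, -1.0]]
wrist_force: [-0.9, 0.4, 0.5]
grip_width: 94.0
finger_force: 0.0
t 3.6 pos [436.3 220.8 153.2] yaw 14.14 | shift units [-0.022 -0.029  4.612] turn units [ 0.0001 -0.0016 -0.0027] | w 94.0 F 0.0 [-0.89  0.43  0.49] T [ 0.084 -0.016  0.043]
```

```bash

python3 -m creep '[[-1,[-0.02,-0.03,1],[0,0,0]],[-1,[0,0,1],[0,0,0]],[-1,[0,0,1],[0,0,0]],[-1,[0,0,1],[0,0,0]],[-1,[0,0,0.55],[0,0,0]]]' >/dev/null
python3 -m creep '[[-1,[0,0,0],[0,0,0]],[1,[0,0,0],[0,0,0]],[1,[0,0,0],[0,0,0]],[1,[0,0,0],[0,0,0]],[1,[0,0,0],[0,0,0]]]' 45
python3 -m creep '[[1,[0,0,0],[0,0,0]],[1,[0,0,0],[0,0,0]]]' >/dev/null
python3 -c "
from h import *; goto(436.7,220.3,61,14.3)
from station import cams
cv2.imwrite('pics/w1.png',cams.get_image('wrist')['image'][:,:,::-1])"
```

```text
clock: 4.85
ee_pos: [437.1, 221.6, 63.2]
tcp_rot: [[-0.969, -0.247, 0.0], [-0.247, 0.969, 0.0], [-0.0, -0.0, -1.0]]
wrist_force: [-0.4, -0.4, 0.2]
grip_width: 57.6
finger_force: 0.0
t 5.1 pos [436.9 221.6  62.9] yaw 14.28 | shift units [ 0.027 -0.061  0.097] turn units [-0.     -0.0001 -0.0003] | w 37.6 F 0.0 [ 0.18 -0.81 -0.27] T [ 0.013 -0.028 -0.026]
```

View pics/w1.png

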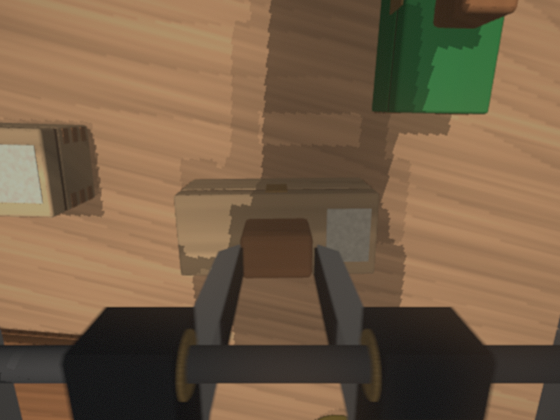

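The wrist view shows the block (277,250) lying between the two fingertips (238,250) and (316,250). I check the grip again after more time.

```bash

python3 -m creep '[[1,[0,0,0],[0,0,0]],[1,[0,0,0],[0,0,0]],[1,[0,0,0],[0,0,0]]]' 45
python3 -c "
from h import *; goto(436.7,220.3,61,14.3)"
```

```text
clock: 5.52
ee_pos: [436.9, 221.6, 62.9]
tcp_rot: [[-0.969, -0.247, -0.0], [-0.247, 0.969, -0.0], [0.0, -0.0, -1.0]]
wrist_force: [0.2, -0.8, -0.1]
grip_width: 3.4
finger_force: 0.0
t 5.525 pos [436.9 221.6  62.9] yaw 14.28 | shift units [ 0.028 -0.06   0.097] turn units [-0.     -0.0001 -0.0004] | w 3.4 F 0.0 [ 0.16 -0.84 -0.09] T [-0.021 -0.097 -0.029]
```

The fingers closed to 3 mm on nothing, so they missed the block. I look again.

```bash
python3 - <<'E'
from h import *
from station import cams
o=np.zeros((600,800,3),np.uint8)
W=cams.get_image("wrist");S=cams.get_image("side");T=cams.get_image("top")
np.save("pics/w2.npy",W,allow_pickle=True)
w=W["image"][:,:,::-1];o[:315,:420]=cv2.resize(w,(420,315))
o[:300,430:790]=cv2.resize(S["image"][110:210,190:310,::-1],(360,300))
o[320:590,:480]=cv2.resize(T["image"][180:270,130:290,::-1],(480,270))
cv2.imwrite("pics/c2.png",o)
print({k:v for k,v in W.items() if k!="image"})
M=np.array(W["camera_from_world"]);print("cam at",-M[:3,:3].T@M[:3,3])
f=210/np.tan(np.radians(W["fovy"]/2))
for p in ([436.9,221.6,62.9],[436.7,220.3,92],[423.7,220,92]):
    q=M[:3,:3]@p+M[:3,3];print(p,W["cx"]+f*q[0]/-q[2],W["cy"]+f*q[1]/q[2])
E
```

```text
{'fovy': 60.90343467658751, 'cx': 278.12462951742816, 'cy': 210.14054992014366, 'camera_from_world': array([[-2.46114574e-01,  9.69240412e-01, -7.99815930e-04,
        -1.07069726e+02],
       [-9.32599997e-01, -2.37035236e-01, -2.72160875e-01,
         4.57225428e+02],
       [-2.63978904e-01, -6.62368496e-02,  9.62251432e-01,
        -1.54043530e+02],
       [ 0.00000000e+00,  0.00000000e+00,  0.00000000e+00,
         1.00000000e+00]])}
cam at [359.39277127 201.95148415 272.5818441 ]
[436.9, 221.6, 62.9] 278.3422506907302 241.89820297795404
[436.7, 220.3, 92] 276.1175466875348 260.04640466349326
[423.7, 220, 92] 281.494631556538 238.24890252465886
```

View pics/c2.png

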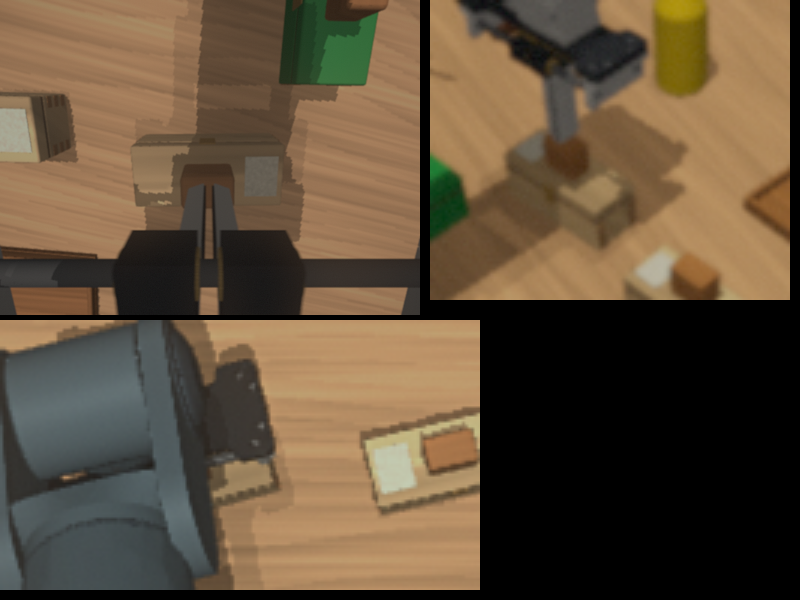

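```bash
python3 - <<'E'
from h import *
from station import cams
W=np.load("pics/w2.npy",allow_pickle=True).item();S=np.load("pics/side0.npy",allow_pickle=True).item()
print("tip tri wrist-side",tri(W,(277,247),S,(235,157)))
# block in open-finger wrist pic: top face and lid corners vs expectation
w=cv2.imread("pics/w1.png");print(w.shape)
M=np.array(W["camera_from_world"]);f=210/np.tan(np.radians(W["fovy"]/2))
def pr(p):
    q=M[:3,:3]@p+M[:3,3];return np.round([W["cx"]-f*q[0]/q[2],W["cy"]+f*q[1]/q[2]])
a=np.radians(14.3);ex=np.array([np.cos(a),np.sin(a),0]);ey=np.array([-np.sin(a),np.cos(a),0]);c=np.array([436.7,220.3,0])
for h,dx,dy in((92,13,20),(56,28,65),(0,28,65)):
    print(h,[pr(c+[0,0,h]+i*dx*ex+j*dy*ey) for i in(-1,1) for j in(-1,1)])
crop=w[170:300,150:400]
import sys
o=cv2.resize(crop,(750,390),interpolation=cv2.INTER_CUBIC);cv2.imwrite("pics/c3.png",o)
E
```

```text
tip tri wrist-side (array([434.35631536, 218.97261694,  88.34196938]), np.float64(7.070182095318371))
(420, 560, 3)
92 [array([239., 238.]), array([313., 238.]), array([240., 282.]), array([312., 282.])]
56 [array([172., 195.]), array([381., 195.]), array([179., 277.]), array([374., 277.])]
0 [array([193., 178.]), array([361., 178.]), array([197., 246.]), array([357., 246.])]
```

View pics/c3.png

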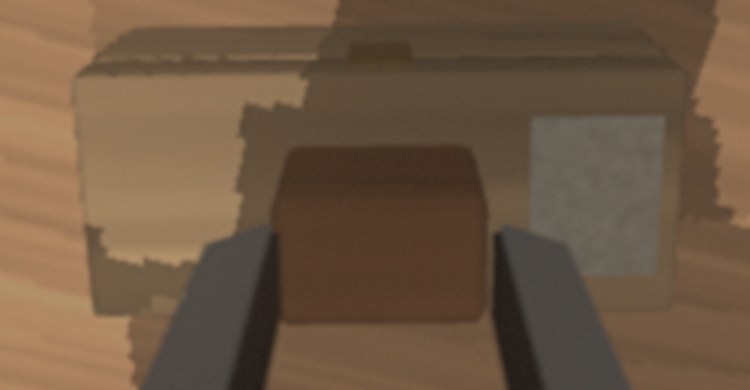

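Ray geometry puts the fingertips at about z≈90–95, level with or above the block's top, not at the 63 reported. I probe gently downward with the fingers shut to measure this by touch.

```bash

python3 -m creep '[[1,[0,0,0.1],[0,0,0]],[1,[0,0,0],[0,0,0]]]' | grep -E "ee_pos|wrist"
python3 -m creep '[[1,[0,0,0.1],[0,0,0]],[1,[0,0,0],[0,0,0]]]' | grep -E "ee_pos|wrist"
python3 -m creep '[[1,[0,0,0.1],[0,0,0]],[1,[0,0,0],[0,0,0]]]' | grep -E "ee_pos|wrist|grip"
```

```text
ee_pos: [436.9, 221.6, 60.8]
wrist_force: [-0.4, 0.7, -0.0]
ee_pos: [437.6, 221.8, 60.8]
wrist_force: [-4.9, -1.5, 12.5]
ee_pos: [438.8, 222.1, 61.0]
wrist_force: [-7.9, -2.7, 23.3]
grip_width: 0.4
```

The fingers touched the block's top (z=92) at a reported z of 60.8, so the real tips sit about 31 mm behind the reported TCP. From here I work relative to that. I lift, open, descend to a reported z of 32 (tips ≈63, above the lid at 56) and grip.

```bash

python3 -m creep '[[1,[0,0,-0.8],[0,0,0]],[1,[0,0,0],[0,0,0]],[-1,[0,0,0],[0,0,0]],[-1,[0,0,0],[0,0,0]],[-1,[0,0,0],[0,0,0]]]' >/dev/null
python3 -m creep '[[-1,[0,0,0],[0,0,0]],[-1,[0,0,0],[0,0,0]],[-1,[0,0,0],[0,0,0]],[-1,[0,0,0],[0,0,0]],[-1,[0,0,0],[0,0,0]]]' 
python3 -c "
from h import *; goto(436.7,220.3,32,14.3)"
```

```text
clock: 7.68
ee_pos: [437.0, 221.6, 73.0]
tcp_rot: [[-0.969, -0.247, 0.0], [-0.247, 0.969, 0.0], [-0.0, -0.0, -1.0]]
wrist_force: [0.5, -0.2, 0.0]
grip_width: 77.3
finger_force: 0.0
t 7.675 pos [437.  221.6  73. ] yaw 14.27 | shift units [ 0.03  -0.06   2.049] turn units [-0.      0.0001 -0.0004] | w 77.3 F 0.0 [ 0.52 -0.22  0.01] T [-0.016  0.021 -0.003]
```

```bash

python3 -m creep '[[-1,[0.03,-0.06,0.4],[0,0,0]],[-1,[0,0,0.4],[0,0,0]],[-1,[0,0,0.4],[0,0,0]],[-1,[0,0,0.4],[0,0,0]]]'|grep -E "ee|wrist" 
python3 -m creep '[[-1,[0,0,0.2],[0,0,0]],[-1,[0,0,0.2],[0,0,0]],[-1,[0,0,0],[0,0,0]]]' |grep -E "ee|wrist"
python3 -m creep '[[1,[0,0,0],[0,0,0]],[1,[0,0,0],[0,0,0]],[1,[0,0,0],[0,0,0]],[1,[0,0,0],[0,0,0]],[1,[0,0,0],[0,0,0]]]' 45 >/dev/null
python3 -m creep '[[1,[0,0,0],[0,0,0]],[1,[0,0,0],[0,0,0]]]'
python3 -c "
from h import *; goto(436.7,220.3,152,14.3)"
```

```text
ee_pos: [436.5, 220.3, 40.2]
wrist_force: [-0.2, -0.3, -0.6]
ee_pos: [436.6, 220.3, 32.7]
wrist_force: [-0.8, 0.4, -0.4]
clock: 9.43
ee_pos: [436.7, 220.4, 33.0]
tcp_rot: [[-0.969, -0.246, 0.0], [-0.246, 0.969, 0.0], [-0.0, 0.0, -1.0]]
wrist_force: [-0.7, 1.2, -0.7]
grip_width: 40.0
finger_force: 45.0
t 9.425 pos [436.7 220.4  33. ] yaw 14.26 | shift units [-0.000e+00 -2.000e-03 -5.951e+00] turn units [ 0.0001  0.     -0.0006] | w 40.0 F 44.95056331157684 [-0.71  1.24 -0.69] T [ 0.078  0.041 -0.086]
```

Gripped at 40.0 mm with 45 N. I lift 120 mm and rock it, sampling the torque at ±25° and again near ±4°.

```bash
cat >> h.py <<'E'
def meas(n=8):
    from station import cams
    A=[]
    for _ in range(n):
        s=status.get_state();R=s["tcp_rot"];A.append(np.r_[R.T@s["ft_torque"],s["wrist_force"]]);cams.get_image("wrist")
    A=np.array(A);print("tilt(left down+)",np.degrees(np.arcsin(-R[2,1])).round(2),"Ttool",A.mean(0)[:3].round(4),"sd",A.std(0)[0].round(4),"F",A.mean(0)[3:].round(2),"z",s["ee_pos"].round(1),"w",round(s["grip_width"],1),"t",s["clock"])
E
python3 -m creep '[[1,[0,0,-0.5],[0,0,0]],[1,[0,0,-1],[0,0,0]],[1,[0,0,-1],[0,0,0]],[1,[0,0,-1],[0,0,0]],[1,[0,0,-1],[0,0,0]]]' >/dev/null
python3 -m creep '[[1,[0,0,-1],[0,0,0]],[1,[0,0,-0.5],[0,0,0]],[1,[0,0,0],[0,0,0]],[1,[0,0,0],[0,0,0]]]' >/dev/null
python3 -c "from h import *; meas()"
python3 -m creep '[[1,[0,0,0],[0.14,0,0]],[1,[0,0,0],[0.14,0,0]],[1,[0,0,0],[0.14,0,0]],[1,[0,0,0],[0,0,0]],[1,[0,0,0],[0,0,0]]]' >/dev/null
python3 -m creep '[[1,[0,0,0],[0,0,0]],[1,[0,0,0],[0,0,0]]]' >/dev/null
python3 -c "from h import *; meas()"
python3 -m creep '[[1,[0,0,0],[-0.12,0,0]],[1,[0,0,0],[-0.12,0,0]],[1,[0,0,0],[-0.11,0,0]],[1,[0,0,0],[0,0,0]],[1,[0,0,0],[0,0,0]]]' >/dev/null
python3 -c "from h import *; meas()"
python3 -m creep '[[1,[0,0,0],[-0.14,0,0]],[1,[0,0,0],[-0.14,0,0]],[1,[0,0,0],[-0.14,0,0]],[1,[0,0,0],[-0.07,0,0]],[1,[0,0,0],[0,0,0]]]' >/dev/null
python3 -m creep '[[1,[0,0,0],[0,0,0]],[1,[0,0,0],[0,0,0]],[1,[0,0,0],[0,0,0]]]' >/dev/null
python3 -c "from h import *; meas()"
python3 -m creep '[[1,[0,0,0],[0.12,0,0]],[1,[0,0,0],[0.12,0,0]],[1,[0,0,0],[0.11,0,0]],[1,[0,0,0],[0,0,0]],[1,[0,0,0],[0,0,0]]]' >/dev/null
python3 -c "from h import *; meas()"
```

```text
tilt(left down+) -0.0 Ttool [-0.0419  0.0012  0.004 ] sd 0.0174 F [-0.18  0.02 -5.37] z [436.5 220.3 152.7] w 39.7 t 10.9
tilt(left down+) 25.19 Ttool [-0.6542 -0.0012 -0.0023] sd 0.0411 F [ 0.13  0.07 -4.99] z [436.7 220.2 153. ] w 39.6 t 12.175
tilt(left down+) 4.22 Ttool [-0.1079  0.0032  0.0158] sd 0.0907 F [-0.22  0.09 -5.34] z [436.4 220.7 152.8] w 39.4 t 13.2
tilt(left down+) -25.19 Ttool [0.5898 0.0067 0.0059] sd 0.0321 F [-0.19 -0.15 -4.84] z [436.6 220.3 152.9] w 39.7 t 14.6
tilt(left down+) -4.22 Ttool [0.0218 0.0018 0.0022] sd 0.029 F [-0.13  0.15 -5.16] z [436.8 219.9 152.9] w 39.7 t 15.625
```

```bash
python3 -c "from h import *; meas(10)"
python3 -m creep '[[1,[0,0,0],[0.07,0,0]],[1,[0,0,1],[0,0,0]],[1,[0,0,1],[0,0,0]],[1,[0,0,1],[0,0,0]],[1,[0,0,1],[0,0,0]]]' >/dev/null
python3 -m creep '[[1,[0,0,1],[0,0,0]],[1,[0,0,0.5],[0,0,0]],[1,[0,0,0],[0,0,0]]]' >/dev/null
python3 -c "from h import *; goto(436.7,220.3,32.8,14.3)"
```

```text
tilt(left down+) -4.2 Ttool [ 0.0141  0.0301 -0.0092] sd 0.0346 F [ 0.31 -0.11 -4.96] z [436.7 220.4 153. ] w 39.5 t 16.125
t 17.175 pos [436.2 220.2  42.5] yaw 14.27 | shift units [-0.023 -0.003  0.486] turn units [ 0.0001 -0.0013 -0.0005] | w 39.5 F 44.957351088523865 [-0.31 -0.13 -4.93] T [0.089 0.024 0.017]
```

```bash

python3 -m creep '[[1,[0,0,0.3],[0,0,0]],[1,[0,0,0.2],[0,0,0]],[1,[0,0,0],[0,0,0]]]' |grep -E "ee|wrist"
python3 -m creep '[[-1,[0,0,0],[0,0,0]],[-1,[0,0,0],[0,0,0]],[-1,[0,0,0],[0,0,0]],[-1,[0,0,-0.5],[0,0,0]],[-1,[0,0,-1],[0,0,0]]]' >/dev/null
python3 -m creep '[[-1,[0,0,-1],[0,0,0]],[-1,[0,0,-0.5],[0,0,0.018]],[-1,[0,0,0],[0,0,0]]]' |grep -E "width|wrist"
python3 -c "from h import *; goto(447.4,9.7,95,13.2)"
```

```text
ee_pos: [436.9, 220.4, 33.1]
wrist_force: [-0.8, 0.5, -5.0]
wrist_force: [0.4, 0.3, 0.7]
grip_width: 93.9
t 18.55 pos [437.3 220.5  93.9] yaw 13.18 | shift units [  1.913 -10.375  -0.059] turn units [-0.      0.0019 -0.0003] | w 93.9 F 0.0 [0.41 0.27 0.7 ] T [ 0.031 -0.038  0.032]
```

```bash

python3 -m creep '[[-1,[0.18,-0.8,0],[0,0,0]],[-1,[0.18,-1,0],[0,0,0]],[-1,[0.18,-1,0],[0,0,0]],[-1,[0.18,-1,0],[0,0,0]],[-1,[0.18,-1,0],[0,0,0]]]' >/dev/null
python3 -m creep '[[-1,[0.18,-1,0],[0,0,0]],[-1,[0.18,-1,0],[0,0,0]],[-1,[0.18,-1,0],[0,0,0]],[-1,[0.18,-1,0],[0,0,0]],[-1,[0.18,-1,0],[0,0,0]]]' >/dev/null
python3 -m creep '[[-1,[0.11,-0.57,0],[0,0,0]],[-1,[0,0,0],[0,0,0]],[-1,[0,0,0],[0,0,0]]]' >/dev/null
python3 -c "from h import *; meas(8);goto(447.4,9.7,33,13.2)"
```

```text
tilt(left down+) -0.0 Ttool [-0.0502  0.0076 -0.0293] sd 0.0196 F [ 0.02 -0.14  0.26] z [446.8   9.9  92.9] w 93.9 t 20.525
t 20.575 pos [446.8   9.9  92.9] yaw 13.22 | shift units [-0.026 -0.016  2.997] turn units [-0.      0.      0.0004] | w 94.0 F 0.0 [-0.28  0.22  0.45] T [ 0.011  0.084 -0.054]
```

```bash

python3 -m creep '[[-1,[-0.03,-0.02,1],[0,0,0]],[-1,[0,0,1],[0,0,0]],[-1,[0,0,0.7],[0,0,0]],[-1,[0,0,0.3],[0,0,0]],[-1,[0,0,0],[0,0,0]]]'|grep -E "ee|wrist" 
python3 -m creep '[[1,[0,0,0],[0,0,0]],[1,[0,0,0],[0,0,0]],[1,[0,0,0],[0,0,0]],[1,[0,0,0],[0,0,0]],[1,[0,0,0],[0,0,0]]]' 45 >/dev/null
python3 -m creep '[[1,[0,0,0],[0,0,0]],[1,[0,0,0],[0,0,0]]]'|grep -E "ee|wrist|f"
python3 -c "from h import *; goto(447.4,9.7,33,13.2)"
```

```text
ee_pos: [447.5, 9.4, 32.9]
wrist_force: [0.3, -0.1, -0.0]
ee_pos: [447.5, 9.5, 33.0]
wrist_force: [-0.0, 0.4, 0.6]
finger_force: 45.0
t 22.075 pos [447.5   9.5  33. ] yaw 13.19 | shift units [ 0.002  0.011 -0.001] turn units [ 0.0002 -0.     -0.0001] | w 39.7 F 44.97602820396423 [-0.04  0.42  0.57] T [ 0.147  0.033 -0.012]
```

```bash

python3 -m creep '[[1,[0,0,-0.5],[0,0,0]],[1,[0,0,-1],[0,0,0]],[1,[0,0,-1],[0,0,0]],[1,[0,0,-1],[0,0,0]],[1,[0,0,-1],[0,0,0]]]' >/dev/null
python3 -m creep '[[1,[0,0,-1],[0,0,0]],[1,[0,0,-0.5],[0.14,0,0]],[1,[0,0,0],[0.14,0,0]],[1,[0,0,0],[0.14,0,0]],[1,[0,0,0],[0,0,0]]]' >/dev/null
python3 -m creep '[[1,[0,0,0],[0,0,0]],[1,[0,0,0],[0,0,0]],[1,[0,0,0],[0,0,0]]]' >/dev/null
python3 -c "from h import *; meas(10)"
python3 -m creep '[[1,[0,0,0],[-0.12,0,0]],[1,[0,0,0],[-0.12,0,0]],[1,[0,0,0],[-0.11,0,0]],[1,[0,0,0],[0,0,0]],[1,[0,0,0],[0,0,0]]]' >/dev/null
python3 -m creep '[[1,[0,0,0],[0,0,0]],[1,[0,0,0],[0,0,0]]]' >/dev/null
python3 -c "from h import *; meas(10)"
python3 -m creep '[[1,[0,0,0],[-0.14,0,0]],[1,[0,0,0],[-0.14,0,0]],[1,[0,0,0],[-0.14,0,0]],[1,[0,0,0],[-0.07,0,0]],[1,[0,0,0],[0,0,0]]]' >/dev/null
python3 -m creep '[[1,[0,0,0],[0,0,0]],[1,[0,0,0],[0,0,0]],[1,[0,0,0],[0,0,0]]]' >/dev/null
python3 -c "from h import *; meas(10)"
python3 -m creep '[[1,[0,0,0],[0.12,0,0]],[1,[0,0,0],[0.12,0,0]],[1,[0,0,0],[0.11,0,0]],[1,[0,0,0],[0,0,0]],[1,[0,0,0],[0,0,0]]]' >/dev/null
python3 -m creep '[[1,[0,0,0],[0,0,0]],[1,[0,0,0],[0,0,0]]]' >/dev/null
python3 -c "from h import *; meas(10)"
python3 -m creep '[[1,[0,0,0],[0.07,0,0]],[1,[0,0,1],[0,0,0]],[1,[0,0,1],[0,0,0]],[1,[0,0,1],[0,0,0]],[1,[0,0,1],[0,0,0]]]' >/dev/null
python3 -m creep '[[1,[0,0,1],[0,0,0]],[1,[0,0,0.6],[0,0,0]],[1,[0,0,0.2],[0,0,0]],[1,[0,0,0],[0,0,0]],[1,[0,0,0],[0,0,0]]]' >/dev/null
python3 -c "from h import *; goto(447.4,9.7,33,13.2)"
```

```text
tilt(left down+) 25.2 Ttool [-0.4577 -0.0058 -0.0054] sd 0.0475 F [-0.17 -0.13 -2.65] z [447.5   9.4 152.9] w 40.1 t 24.15
tilt(left down+) 4.2 Ttool [-0.1074 -0.003  -0.0173] sd 0.0111 F [-0.12  0.11 -2.56] z [447.5   9.4 153. ] w 39.8 t 25.525
tilt(left down+) -25.2 Ttool [0.3929 0.0032 0.0117] sd 0.0365 F [-0.07  0.19 -2.25] z [447.5   9.4 153. ] w 39.7 t 27.025
tilt(left down+) -4.2 Ttool [0.0276 0.0114 0.0042] sd 0.044 F [ 0.04 -0.01 -2.55] z [447.5   9.4 153. ] w 39.3 t 28.4
t 29.7 pos [448.2   9.3  37.7] yaw 13.2 | shift units [0.034 0.031 0.236] turn units [-0.0006  0.0013 -0.0001] | w 39.5 F 44.97566878795624 [ 0.   -0.16 -3.29] T [0.041 0.036 0.004]
```

The middle case shows b≈0.007 N·m, so it looks sound. The left shows about 0.05, so it is the likely rattler. I set the middle case down and test the right one.

```bash

python3 -m creep '[[1,[0.01,0,0.15],[0,0,0]],[1,[0,0,0.1],[0,0,0]],[1,[0,0,0],[0,0,0]]]' |grep -E "ee|wrist"
python3 -m creep '[[-1,[0,0,0],[0,0,0]],[-1,[0,0,0],[0,0,0]],[-1,[0,0,0],[0,0,0]],[-1,[0,0,-0.5],[0,0,0]],[-1,[0,0,-1],[0,0,0]]]' >/dev/null
python3 -m creep '[[-1,[0,0,-1],[0,0,0]],[-1,[0,0,-0.5],[0,0,0.114]],[-1,[0,0,0],[0,0,0.114]],[-1,[0,0,0],[0,0,0]]]' |grep -E "width|wrist"
python3 -c "from h import *; goto(444.1,-237.3,95,-0.5)"
```

```text
ee_pos: [447.7, 9.3, 33.0]
wrist_force: [-3.8, 0.5, 7.2]
wrist_force: [-0.5, -0.1, 0.2]
grip_width: 94.1
t 31.2 pos [447.6   9.3  92.6] yaw -0.4 | shift units [  0.088 -12.331  -0.115] turn units [-0.0002  0.001   0.0016] | w 94.1 F 0.0 [-0.46 -0.06  0.16] T [-0.033  0.005 -0.04 ]
```

```bash

python3 -m creep '[[-1,[0,-0.8,0],[0,0,0]],[-1,[0,-1,0],[0,0,0]],[-1,[0,-1,0],[0,0,0]],[-1,[0,-1,0],[0,0,0]],[-1,[0,-1,0],[0,0,0]]]' >/dev/null
python3 -m creep '[[-1,[0,-1,0],[0,0,0]],[-1,[0,-1,0],[0,0,0]],[-1,[0,-1,0],[0,0,0]],[-1,[0,-1,0],[0,0,0]],[-1,[0,-1,0],[0,0,0]]]' >/dev/null
python3 -m creep '[[-1,[0.04,-1,0],[0,0,0]],[-1,[0.04,-1,0],[0,0,0]],[-1,[0,-0.53,0],[0,0,0]],[-1,[0,0,0],[0,0,0]]]' >/dev/null
python3 -c "from h import *; goto(444.1,-237.3,33,-0.5)"
```

```text
t 32.95 pos [ 443.6 -237.8   91.9] yaw -0.54 | shift units [-0.026  0.024  2.946] turn units [ 0.0002 -0.0001 -0.0006] | w 94.2 F 0.0 [-0.3  -0.18 -0.04] T [ 0.013  0.033 -0.011]
```

```bash

python3 -m creep '[[-1,[-0.03,0.02,1],[0,0,0]],[-1,[0,0,1],[0,0,0]],[-1,[0,0,0.7],[0,0,0]],[-1,[0,0,0.25],[0,0,0]],[-1,[0,0,0],[0,0,0]]]'|grep -E "ee|wrist" 
python3 -m creep '[[1,[0,0,0],[0,0,0]],[1,[0,0,0],[0,0,0]],[1,[0,0,0],[0,0,0]],[1,[0,0,0],[0,0,0]],[1,[0,0,0],[0,0,0]]]' 45 >/dev/null
python3 -m creep '[[1,[0,0,0],[0,0,0]],[1,[0,0,0],[0,0,0]]]'|grep -E "ee|wrist|f"
python3 -c "from h import *; goto(444.1,-237.3,33,-0.5)"
```

```text
ee_pos: [444.3, -236.7, 33.0]
wrist_force: [0.7, -0.3, 0.2]
ee_pos: [444.3, -237.0, 33.0]
wrist_force: [0.8, -0.2, -0.6]
finger_force: 44.9
t 34.45 pos [ 444.3 -237.    33. ] yaw -0.49 | shift units [ 0.01  -0.017 -0.001] turn units [-0.0002  0.0002  0.0002] | w 39.7 F 44.889355301856995 [ 0.82 -0.15 -0.63] T [-0.017 -0.073 -0.019]
```

```bash

python3 -m creep '[[1,[0,0,-0.5],[0,0,0]],[1,[0,0,-1],[0,0,0]],[1,[0,0,-1],[0,0,0]],[1,[0,0,-1],[0,0,0]],[1,[0,0,-1],[0,0,0]]]' >/dev/null
python3 -m creep '[[1,[0,0,-1],[0,0,0]],[1,[0,0,-0.5],[0.14,0,0]],[1,[0,0,0],[0.14,0,0]],[1,[0,0,0],[0.14,0,0]],[1,[0,0,0],[0,0,0]]]' >/dev/null
python3 -m creep '[[1,[0,0,0],[0,0,0]],[1,[0,0,0],[0,0,0]],[1,[0,0,0],[0,0,0]]]' >/dev/null
python3 -c "from h import *; meas(10)"
python3 -m creep '[[1,[0,0,0],[-0.12,0,0]],[1,[0,0,0],[-0.12,0,0]],[1,[0,0,0],[-0.11,0,0]],[1,[0,0,0],[0,0,0]],[1,[0,0,0],[0,0,0]]]' >/dev/null
python3 -m creep '[[1,[0,0,0],[0,0,0]],[1,[0,0,0],[0,0,0]]]' >/dev/null
python3 -c "from h import *; meas(10)"
python3 -m creep '[[1,[0,0,0],[-0.14,0,0]],[1,[0,0,0],[-0.14,0,0]],[1,[0,0,0],[-0.14,0,0]],[1,[0,0,0],[-0.07,0,0]],[1,[0,0,0],[0,0,0]]]' >/dev/null
python3 -m creep '[[1,[0,0,0],[0,0,0]],[1,[0,0,0],[0,0,0]],[1,[0,0,0],[0,0,0]]]' >/dev/null
python3 -c "from h import *; meas(10)"
python3 -m creep '[[1,[0,0,0],[0.12,0,0]],[1,[0,0,0],[0.12,0,0]],[1,[0,0,0],[0.11,0,0]],[1,[0,0,0],[0,0,0]],[1,[0,0,0],[0,0,0]]]' >/dev/null
python3 -m creep '[[1,[0,0,0],[0,0,0]],[1,[0,0,0],[0,0,0]]]' >/dev/null
python3 -c "from h import *; meas(10)"
```

```text
tilt(left down+) 25.2 Ttool [-0.4741 -0.007  -0.009 ] sd 0.0266 F [ 0.25  0.05 -2.54] z [ 444.2 -236.8  152.9] w 39.8 t 36.525
tilt(left down+) 4.2 Ttool [-0.0969  0.0163  0.0078] sd 0.0275 F [ 0.14 -0.01 -2.65] z [ 444.2 -236.8  153. ] w 39.7 t 37.9
tilt(left down+) -25.2 Ttool [0.4228 0.01   0.015 ] sd 0.0248 F [-0.21 -0.17 -2.53] z [ 444.2 -236.8  152.9] w 39.8 t 39.4
tilt(left down+) -4.2 Ttool [ 0.0441 -0.0026  0.0155] sd 0.016 F [-0.19  0.02 -2.75] z [ 444.2 -236.8  153. ] w 39.8 t 40.775
```

The right case gives b≈0.008. M and R both weigh about 0.26 kg, less than the 0.39 kg minimum for a case plus ball, so the left case rattles. I set the right one down and go back.

```bash

python3 -m creep '[[1,[0,0,0],[0.07,0,0]],[1,[0,0,1],[0,0,0]],[1,[0,0,1],[0,0,0]],[1,[0,0,1],[0,0,0]],[1,[0,0,1],[0,0,0]]]' >/dev/null
python3 -m creep '[[1,[0,0,1],[0,0,0]],[1,[0,0,0.6],[0,0,0]],[1,[0,0,0.3],[0,0,0]],[1,[0,0,0.12],[0,0,0]],[1,[0,0,0],[0,0,0]]]' |grep -E "ee|wrist"
python3 -c "from h import *; goto(444.1,-237.3,33,-0.5)"
```

```text
ee_pos: [444.7, -237.3, 33.2]
wrist_force: [0.2, 0.1, -2.6]
t 42.075 pos [ 444.7 -237.3   33.2] yaw -0.48 | shift units [ 0.032 -0.002  0.01 ] turn units [-0.0009  0.0011  0.0003] | w 39.9 F 44.89073395729065 [ 0.24  0.05 -2.55] T [-0.021  0.012  0.016]
```

```bash

python3 -m creep '[[1,[0,0,0.03],[0,0,0]],[1,[0,0,0],[0,0,0]],[-1,[0,0,0],[0,0,0]],[-1,[0,0,0],[0,0,0]],[-1,[0,0,0],[0,0,0]]]' >/dev/null
python3 -m creep '[[-1,[0,0,-0.5],[0,0,0]],[-1,[0,0,-1],[0,0,0]],[-1,[0,0,-1],[0,0,0]],[-1,[0,0,-0.5],[0,0,-0.123]],[-1,[0,0,0],[0,0,-0.123]]]' >/dev/null
python3 -m creep '[[-1,[0,0,0],[0,0,0]]]'|grep -E "wrist|width"
python3 -c "from h import *; goto(436.7,220.3,95,14.3)"
```

```text
wrist_force: [-0.8, 0.1, -0.1]
grip_width: 94.0
t 43.45 pos [ 444.5 -237.    92.7] yaw 14.19 | shift units [-5.23  22.263 -0.132] turn units [-0.0008  0.0005 -0.0018] | w 94.0 F 0.0 [-0.8   0.14 -0.1 ] T [-0.013  0.019 -0.007]
```

```bash

python3 -m creep '[[-1,[-0.23,0.98,0],[0,0,0]],[-1,[-0.23,0.98,0],[0,0,0]],[-1,[-0.23,0.98,0],[0,0,0]],[-1,[-0.23,0.98,0],[0,0,0]],[-1,[-0.23,0.98,0],[0,0,0]]]' >/dev/null
python3 -m creep '[[-1,[-0.23,0.98,0],[0,0,0]],[-1,[-0.23,0.98,0],[0,0,0]],[-1,[-0.23,0.98,0],[0,0,0]],[-1,[-0.23,0.98,0],[0,0,0]],[-1,[-0.23,0.98,0],[0,0,0]]]' >/dev/null
python3 -m creep '[[-1,[-0.23,0.98,0],[0,0,0]],[-1,[-0.23,0.98,0],[0,0,0]],[-1,[-0.23,0.98,0],[0,0,0]],[-1,[-0.23,0.98,0],[0,0,0]],[-1,[-0.23,0.98,0],[0,0,0]]]' >/dev/null
python3 -m creep '[[-1,[-0.23,0.98,0],[0,0,0]],[-1,[-0.23,0.98,0],[0,0,0]],[-1,[-0.23,0.98,0],[0,0,0]],[-1,[-0.23,0.98,0],[0,0,0]],[-1,[-0.23,0.98,0],[0,0,0]]]' >/dev/null
python3 -m creep '[[-1,[-0.23,0.98,0],[0,0,0]],[-1,[-0.23,0.98,0],[0,0,0]],[-1,[-0.17,0.7,0],[0,0,0]],[-1,[0,0,0],[0,0,0]]]' >/dev/null
python3 -c "from h import *; goto(436.7,220.3,33,14.3)"
```

```text
t 46.45 pos [435.5 221.2  91.9] yaw 14.37 | shift units [-0.048 -0.06   2.947] turn units [-0.0001 -0.0001  0.0012] | w 93.9 F 0.0 [ 0.36 -0.41  0.44] T [ 0.06   0.032 -0.028]
```

```bash

python3 -m creep '[[-1,[-0.04,-0.04,1],[0,0,0]],[-1,[0,0,1],[0,0,0]],[-1,[0,0,0.7],[0,0,0]],[-1,[0,0,0.25],[0,0,0]],[-1,[0,0,0],[0,0,0]]]'|grep -E "ee|wrist" 
python3 -m creep '[[1,[0,0,0],[0,0,0]],[1,[0,0,0],[0,0,0]],[1,[0,0,0],[0,0,0]],[1,[0,0,0],[0,0,0]],[1,[0,0,0],[0,0,0]]]' 45 >/dev/null
python3 -m creep '[[1,[0,0,0],[0,0,0]],[1,[0,0,0],[0,0,0]]]'|grep -E "ee|wrist|f|width"
python3 -m creep '[[1,[0,0,-0.5],[0,0,0]],[1,[0,0,-1],[0,0,0]],[1,[0,0,-1],[0,0,0]],[1,[0,0,-1],[0,0,0]],[1,[0,0,-1],[0,0,0]]]' >/dev/null
python3 -m creep '[[1,[0,0,-0.6],[0,0,0]],[1,[0,0,-0.2],[0,0,0]],[1,[0,0,0],[0,0,0]]]' |grep -E "ee|wrist|f|width"
python3 -c "from h import *; goto(648.5,41.5,139,14.3)"
```

```text
ee_pos: [436.9, 219.7, 33.0]
wrist_force: [0.0, -0.3, -0.0]
ee_pos: [436.7, 220.1, 33.0]
wrist_force: [-0.5, 1.4, 0.1]
grip_width: 39.4
finger_force: 45.0
ee_pos: [436.4, 219.7, 138.5]
wrist_force: [-0.6, -1.0, -4.9]
grip_width: 39.6
finger_force: 45.0
t 48.95 pos [436.4 219.7 138.5] yaw 14.27 | shift units [ -8.08  -11.25   -0.032] turn units [-0.     -0.0008 -0.0005] | w 39.6 F 44.960957765579224 [-0.58 -0.97 -4.86] T [0.052 0.025 0.012]
```

```bash

python3 -m creep '[[1,[-0.29,-0.4,0],[0,0,0]],[1,[-0.58,-0.81,0],[0,0,0]],[1,[-0.58,-0.81,0],[0,0,0]],[1,[-0.58,-0.81,0],[0,0,0]],[1,[-0.58,-0.81,0],[0,0,0]]]' >/dev/null
python3 -m creep '[[1,[-0.58,-0.81,0],[0,0,0]],[1,[-0.58,-0.81,0],[0,0,0]],[1,[-0.58,-0.81,0],[0,0,0]],[1,[-0.58,-0.81,0],[0,0,0]],[1,[-0.58,-0.81,0],[0,0,0]]]' >/dev/null
python3 -m creep '[[1,[-0.58,-0.81,0],[0,0,0]],[1,[-0.58,-0.81,0],[0,0,0]],[1,[-0.5,-0.7,0],[0,0,0]],[1,[-0.4,-0.55,0],[0,0,0]],[1,[-0.3,-0.4,0],[0,0,0]]]' >/dev/null
python3 -m creep '[[1,[-0.2,-0.29,0],[0,0,0]],[1,[0,0,0],[0,0,0]],[1,[0,0,0],[0,0,0]],[1,[0,0,0],[0,0,0]],[1,[0,0,0],[0,0,0]]]' >/dev/null
python3 - <<'E'
from h import *
from station import cams
goto(648.5,41.5,139,14.3)
o=np.zeros((420,790,3),np.uint8)
o[:,:480]=cams.get_image("side")["image"][:,80:560,::-1];o[:240,485:785]=cams.get_image("top")["image"][90:330,150:450,::-1]
cv2.imwrite("pics/end.png",o)
E
```

```text
t 51.45 pos [648.5  41.8 139. ] yaw 14.29 | shift units [ 0.005 -0.016  0.001] turn units [ 0.     -0.     -0.0001] | w 39.6 F 44.96106684207916 [ 0.95  0.79 -5.1 ] T [0.084 0.006 0.036]
```

View pics/end.png

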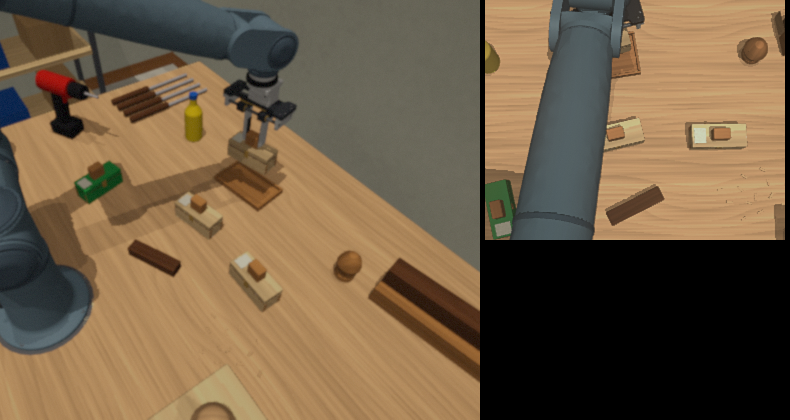

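The picture shows the left case held level above the tray (side view, 253,152). The middle and right cases stand upright at (199,214) and (256,280), and the bottle and egg have not moved. I hand it in.

```bash
python3 -c "
from station import order
print(order.finish_job())"
```

```text
the job is handed in; nothing more can be done
None
```

The left case rattles; it is held level about 10 cm above the middle of the tray, the other two stand upright about where they began, and the job is handed in (the hand-in gave no verdict).

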